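# Set the spacer in the bonding jig and hold the pole block tight

### The arm

A 7-joint arm with a two-finger parallel gripper is mounted at the origin on the work surface. World frame = base frame: x ahead of the robot, y to its left, z up, the work surface at z = 0. Lengths are in m, angles in rad, forces in N, time in s.
With the tool pointing down it reaches from about 0.4 to 0.85 m from the base axis. Payload 4.5 kg.
Tool frame: the origin (TCP) lies at the very end of the fingers, on their centre line; the grasp point (between the pads) lies 19 mm behind it (r.grip_depth is the z of the grasp point in the tool frame, in m); z points along the fingers, y is the line along which they close (so a half turn about z gives the same grasp; the last joint's range is limited). The gripper opens to 88 mm and grips with 3 to 60 N. Pads are 18 mm wide; open, the fingers measure 123 mm over their backs; the gripper's body (75 mm by 187 mm) begins 45 mm behind the grasp point.
Start: joints at [1.139, 0.689, -0.195, 1.565, 0.157, 0.902, -0.215], TCP at [0.281, -0.558, 0.239] pointing down, gripper open.
Joint ranges: [-3.01, 3.01], [-0.46, 2.08], [-1.47, 1.51], [0.13, 2.56], [-1, 4.14], [0.04, 2.09], [-2.66, 2.66]. Speed limits (rad/s): [2.57, 2.57, 3.14, 3.14, 3.14, 3.14, 3.14].

### API

Orientations are given as a unit quaternion [x, y, z, w].
In Python, from plant import r gives the robot as it stands.
- The arm moves only by the tool drive_effector, called after "Request:" by a JSON object that holds its "api" and its "payload". Schema: {"type":"object","properties":{"motion":{"type":"array","items":{"type":"object","properties":{"aperture":{"type":"number"},"x":{"type":"number"},"y":{"type":"number"},"z":{"type":"number"},"ax":{"type":"number"},"ay":{"type":"number"},"az":{"type":"number"}},"additionalProperties":false,"required":["aperture"]},"minItems":1,"maxItems":10},"grip_n":{"type":"number"},"only":{"type":"string"},"quiet":{"type":"boolean"},"lines":{"type":"string"}},"required":["motion"],"additionalProperties":false}. motion is a list of rows, 1 to 10 of them, each an object with the fields aperture (the opening from 0.0 (shut) to 1.0 (fully open)), x, y, z (the shift in mm), ax, ay, az (a rotation vector in units of 0.1 rad); a field left out counts as zero (the opening has to be given); each row is the pose to reach, as a shift and turn from the pose commanded when the call began, along the tool's axes at that moment; what a row does not reach only later rows make up. A row lasts 1/10 s, in which the tool goes at most 0.05 m and 0.15 rad, less where a joint would pass 70% of its speed; a pose out of reach is approached as far as the arm can. The fingers move at their own pace and stop on an object; grip_n is the grip in N (left out, the last holds). Time passes only in rows, so rows that do not move let the fingers close. The tool returns the time, the measured TCP pose, the force, the opening and the grip force at its end. only (a regular expression) keeps the lines of the reply that match it, lines (a string "A,B") keeps lines A to B, and quiet returns only ok. Input that does not fit is refused with a message, and nothing moves.
- r.get_state(): the state, without advancing time (a new reading comes with each control period).
- r.snapshot(name): name is "scene" or "top"; returns the picture (420x560x3 uint8, red, green, blue); there is no depth.
- r.camera_params(name): a dict with "fx", "fy", "cx", "cy" (pixels), "rvec" (rotation vector, rad) and "tvec" (3), from world to camera coordinates, as OpenCV has them. Camera axes: x right, y down, z forward; pixel columns grow to the right and rows downward; lengths in m; the calibration is good to about 2 mm. A picture is of the moment at which its call begins. camera_params takes no time and is no camera call.
- r.finish_job(): hands the job in; it is judged then, once.
The state is a dict: "clock": time; "q": joint angles; "qd": joint speeds; "joint_torque": joint torques, N m; "tool_pos": TCP position; "eef_rot": TCP orientation; "contact_force": force on the tool from outside, world axes, zero at the start; "moment": the same for the moment, N m; "opening": opening from 0.0 (shut) to 1.0 (fully open); "finger_force": force on a finger pad.
Only numpy, scipy, OpenCV 4.12 (cv2) and the standard library are available. Lean on these libraries where they do the work, as an engineer would, in place of code of your own. Each camera call takes 0.05 s, during which the arm holds its last target. There are 200 camera calls.

### The job

Take the fibre spacer out of the wooden rack and slide it upright down into the one gap of the bonding jig that is wide enough for it, between the jig's fixed centre web and a steel pole block, and let go of it there. Then push that block along the jig until block, spacer and web are pressed together face to face with no gap, and finish while still holding the block pressed firmly like that. Leave the other block where it is, and do not disturb the hammer, the wire spool or the spray can.

Things in the scene. Friction and masses are not known exactly. Their poses are not given: they have to be found in the camera images.
- jig: Fixed grey metal jig, plate 100 (x) x 200 (y) x 12; origin: centre of underside, z up; its floor is 12 mm up. A fixed web, 46 (x) x 8 (y) x 34 above the floor, stands at the middle. Lips 6 mm high along y bound a 50 mm wide channel, open at both ends. A block stands in it on either side of the web: one gap to the web is 15 to 19 mm, the other 5 to 9.
- thin_block: Loose steel pole block, 40 (x) x 24 (y) x 34 high, about 0.25 kg, standing in the jig's channel on one or the other side of the web, its axes parallel to the jig's. Origin at the centre of its underside. It slides along the jig's y when pushed; it is not fastened.
- thick_block: Loose steel pole block like the other but longer along the jig: 40 (x) x 44 (y) x 34 high, about 0.46 kg, on the other side of the web. Origin at the centre of its underside.
- rack: Wooden rack, fixed to the bench, 70 (x) x 90 (y) x 37 high, with a slot 13 mm wide (in y) and 25 mm deep running along its whole x at its middle; slot floor 12 mm above its origin, which is the centre of its underside.
- spacer: Brown pressed-fibre spacer plate, 42 (x) x 10 (y, its thickness) x 75 high, about 45 g, standing upright in the rack's slot so that it shows 50 mm above the rack. Origin at the centre of its underside, z up. Grip its upper part across the 42 mm width; in the jig its x goes along the jig's x.
- hammer: Bystander: hammer lying on the bench on the far side of the jig and rack. Leave alone. Origin near its middle.
- wire_spool: Bystander: steel wire spool, 60 mm across, 60 high, standing at the robot's right. Origin at the centre of its underside. Leave alone.
- spray_can: Bystander: spray can, 56 mm across, 170 high, standing at the left. Origin at the centre of its underside. Leave alone.

How it is judged:
By the outcome, as a careful person would: the job done as asked, in the order asked, and still so for the second after the job is handed in, while the arm keeps its last pose, push and grip.
It also fails if it takes over 46 s, if anything falls off the work surface, if the arm or the gripper's body presses on something with over 40 N, if the wrist force passes 120 N, or if a joint passes its speed limit or range.

## Working session

There is one attempt and no reset: what is moved stays moved. The work goes in short steps, Python scripts to look and compute and a tool call to move; the robot and the scene stay as the last step left them, time stands still between calls to the robot, and variables do not carry over. Pictures are saved under pics/ and viewed, at most 10 in all, crops included, and the job is handed in when it is done.

```bash
ls; mkdir -p pics; python3 - <<'E'
from plant import r
import cv2
for n in("scene","top"):
    im=r.snapshot(n); cv2.imwrite(f"pics/{n}0.png",im[:,:,::-1]); print(n,r.camera_params(n))
s=r.get_state(); print(s["tool_pos"],s["eef_rot"],s["opening"],s["contact_force"],s['clock'],r.grip_depth)
E
```

```text
pics
plant.py
scene {'fx': 400.45169997990376, 'fy': 400.45169997990376, 'cx': 278.838232571679, 'cy': 206.65468588619328, 'rvec': array([ 2.16705216,  1.08300989, -0.4555777 ]), 'tvec': array([-0.36139844, -0.27189858,  1.34305798])}
top {'fx': 392.81448572474136, 'fy': 392.81448572474136, 'cx': 289.03191462002803, 'cy': 208.48333099861682, 'rvec': array([ 2.18983634, -2.14677195,  0.0906245 ]), 'tvec': array([0.0238116 , 0.5585898 , 1.02951692])}
[ 0.28042203 -0.55794314  0.23799283] [ 9.72990229e-01  2.30844889e-01 -2.34741528e-04 -7.72850921e-04] 0.9982593096799226 [0.24165197 0.24112827 0.17390852] 0.1 -0.0187
```

View pics/scene0.png

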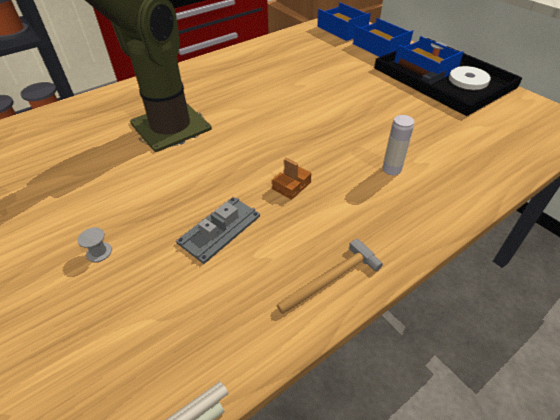

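View pics/top0.png

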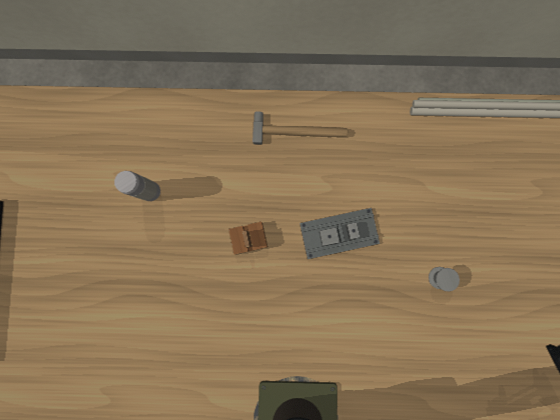

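The scene view shows the jig at (218,229), the rack and spacer at (291,178). The top view shows the jig at (340,233) and the rack at (248,238). I'm enlarging both.

```bash
python3 - <<'E'
import cv2
a=cv2.imread("pics/top0.png")[200:268,222:386]; cv2.imwrite("pics/t1.png",cv2.convertScaleAbs(cv2.resize(a,None,fx=4.8,fy=4.8,interpolation=cv2.INTER_CUBIC),alpha=1.6))
a=cv2.imread("pics/scene0.png")[150:268,170:320]; cv2.imwrite("pics/s1.png",cv2.convertScaleAbs(cv2.resize(a,None,fx=5,fy=5,interpolation=cv2.INTER_CUBIC),alpha=1.2))
E
```

```text
(no output)
```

View pics/t1.png

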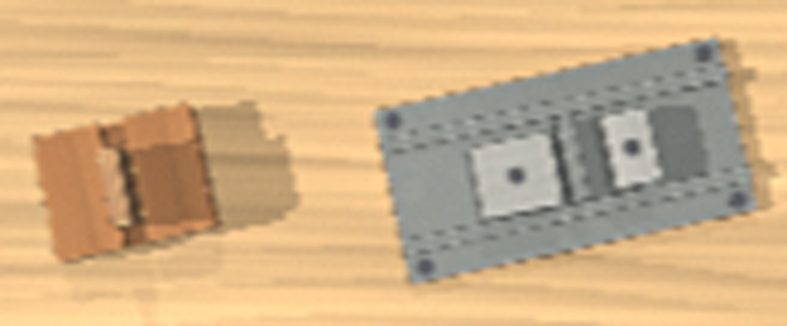

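View pics/s1.png

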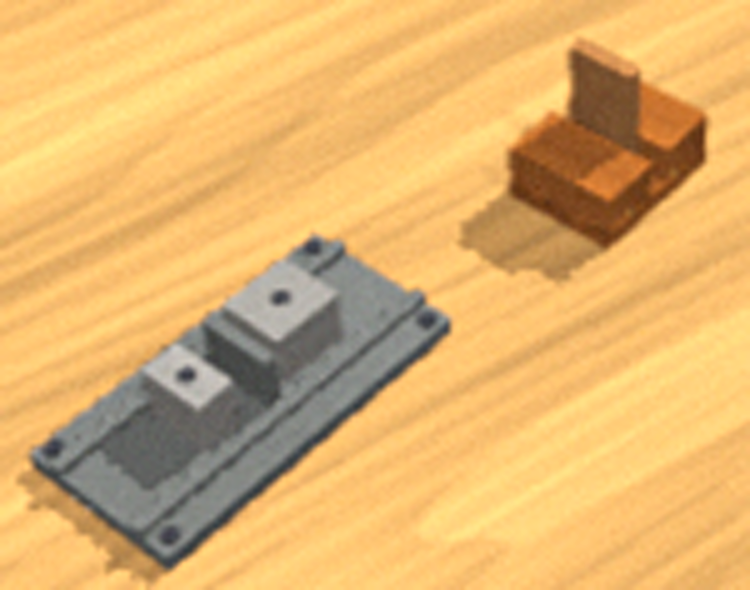

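The top crop shows the wide gap (about 577–603 px) between the web and the thin block at right. The thick block is on the left, close to the web. The rack is at (125,182) with the spacer's top edge at x≈95–130. Next I'll refine the poses by fitting the model to these corners in both views.

```bash
cat > h.py <<'E'
import numpy as np,cv2
from plant import r
from scipy.optimize import least_squares
C={n:r.camera_params(n) for n in("scene","top")}
def proj(n,P):
    c=C[n];K=np.array([[c["fx"],0,c["cx"]],[0,c["fy"],c["cy"]],[0,0,1]])
    return cv2.projectPoints(np.array(P,float).reshape(-1,1,3),c["rvec"],c["tvec"],K,None)[0][:,0]
def world(p,P):
    P=np.array(P,float);c,s=np.cos(p[2]),np.sin(p[2])
    return np.c_[p[0]+c*P[:,0]-s*P[:,1],p[1]+s*P[:,0]+c*P[:,1],P[:,2]]
def T(u,v): return ((u+.5)/4.8-.5+222,(v+.5)/4.8-.5+200)
def S(u,v): return ((u+.5)/5-.5+170,(v+.5)/5-.5+150)
def top(hx,hy,z,y0=0): return [(hx,y0+hy,z),(hx,y0-hy,z),(-hx,y0-hy,z),(-hx,y0+hy,z)]
E
cat > fit.py <<'E'
from h import *
# order: (+x+y),(+x-y),(-x-y),(-x+y)
jt=[T(*p) for p in[(376,110),(716,38),(757,208),(411,284)]]; js=[S(*p) for p in[(450,322),(165,556),(33,455),(315,235)]]
js=[js[0],js[1],js[2],js[3]]
tn_t=[T(*p) for p in[(601,118),(646,108),(661,178),(614,188)]]
tk_t=[T(*p) for p in[(470,152),(547,134),(563,204),(484,219)]]
tn_s=[S(*p) for p in[(233,380),(199,408),(142,373),(178,344)]]
tk_s=[S(*p) for p in[(342,294),(279,342),(222,303),(286,260)]]
rt=[T(*p) for p in[(33,135),(190,103),(217,228),(63,262)]]
rs={0:S(706,118),1:S(607,198)}; rs[2]=S(512,150)
def res(v):
    e=[]
    for hx,hy,z,y0,dx,t,s in[(.05,.1,.012,0,0,jt,js),(.02,.012,.046,v[3],v[4],tn_t,tn_s),(.02,.022,.046,v[5],v[6],tk_t,tk_s)]:
        P=np.array(top(hx,hy,z,y0));P[:,0]+=dx;W=world(v[:3],P)
        e+=[proj("top",W)-t,proj("scene",W)-s]
    return np.concatenate(e)
f=least_squares(lambda v:res(v).ravel(),[.6,-.1,.2,-.03,0,.03,0],loss="soft_l1",x_scale=.01)
print("jig",f.x.round(4));print(res(f.x).round(1).reshape(-1,8))
g=least_squares(lambda v:np.r_[(proj("top",world(v,top(.035,.045,.037)))-rt).ravel(),(proj("scene",world(v,top(.035,.045,.037)))[[0,1,2]]-[rs[i] for i in range(3)]).ravel()],[.6,.1,.2],x_scale=.01)
print("rack",g.x.round(4),g.fun.round(1))
v=f.x
print("gap thin",-.004-(v[3]+.012),"gap thick",v[5]-.022-.004)
def draw(n,src,off,k,al):
    im=cv2.convertScaleAbs(cv2.resize(src,None,fx=k,fy=k,interpolation=cv2.INTER_CUBIC),alpha=al)
    for p,P,c in[(v[:3],top(.05,.1,.012),(0,0,255)),(v[:3],[(x+v[4],y,z) for x,y,z in top(.02,.012,.046,v[3])],(0,0,255)),(v[:3],[(x+v[6],y,z) for x,y,z in top(.02,.022,.046,v[5])],(0,0,255)),(v[:3],top(.023,.004,.046),(0,255,0)),(g.x,top(.035,.045,.037),(255,0,0)),(g.x,top(.021,.005,.087),(255,255,0)),(g.x,top(.021,.005,.037),(255,255,0))]:
        q=(proj(n,world(p,P))-off+.5)*k-.5
        cv2.polylines(im,[np.round(q*16).astype(int)],True,c,1,cv2.LINE_AA,4)
    return im
cv2.imwrite("pics/o.png",cv2.vconcat([cv2.resize(draw("top",cv2.imread("pics/top0.png")[200:268,222:386],(222,200),4.8,1.6),(600,249)),cv2.resize(draw("scene",cv2.imread("pics/scene0.png")[150:268,170:320],(170,150),5,1.2),(600,472))[60:400]]))
E
python3 fit.py
```

```text
jig [ 0.4959 -0.1044  0.2303 -0.0325 -0.0015  0.0329 -0.0035]
[[ 0.1 -0.   1.2 -0.4  1.1  0.3  0.7  0. ]
 [ 1.1 -1.1  0.8  0.2 -0.4 -0.7  0.7 -0.8]
 [ 0.9 -0.3  0.5 -0.1  0.8  0.2  1.6  0. ]
 [ 0.8 -0.3  0.3 -0.1  0.4 -1.1  0.5 -0.9]
 [ 0.3 -0.7  0.6 -0.4  0.7 -0.   0.7  0.4]
 [ 0.2 -0.9  0.3 -0.5  0.5 -0.2  0.2 -1.2]]
rack [0.4777 0.1412 0.2358] [ 0.4  0.5  0.9 -0.1  0.8 -0.2 -0.5  0.   1.1 -0.9  0.6  0.5 -0.3 -1. ]
gap thin 0.016453831915399682 gap thick 0.0069364295564898724
```

View pics/o.png

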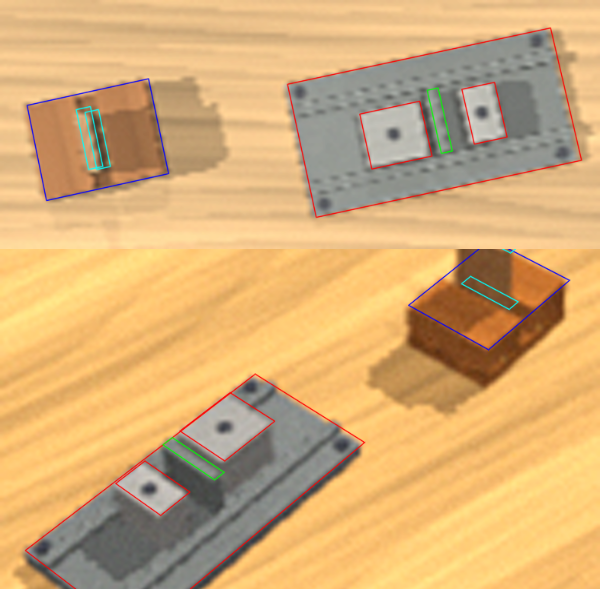

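Gaps come out at 16.5 and 6.9 mm, consistent with the spec, and both camera biases are the same for the rack and the jig. The overlay lines match the jig, block and rack edges to about 1 px. Now computing the move to above the spacer.

```bash
cat > go.py <<'E'
import sys,numpy as np
from plant import r
from scipy.spatial.transform import Rotation as R
# args: x y z, world yaw of tool y
x,y,z,a=map(float,sys.argv[1:5]); s=r.get_state(); M=R.from_quat(s["eef_rot"])
ty=np.array([np.cos(a),np.sin(a),0]);tz=np.array([0,0,-1.]);G=R.from_matrix(np.c_[np.cross(ty,tz),ty,tz])
print("d",M.inv().apply(np.array([x,y,z])-s["tool_pos"]).round(4),"rv",(M.inv()*G).as_rotvec().round(4),"q",np.round(s["q"],2))
E
python3 go.py .4777 .1412 .15 .2358; python3 go.py .4777 .1412 .15 3.3774
```

```text
d [ 0.4903 -0.5359  0.0888] rv [-1.4000e-03 -1.0000e-03 -1.3407e+00] q [ 1.14  0.69 -0.19  1.57  0.16  0.9  -0.22]
d [ 0.4903 -0.5359  0.0888] rv [-1.1000e-03  1.5000e-03  1.8009e+00] q [ 1.14  0.69 -0.19  1.57  0.16  0.9  -0.22]
```
q1=1.14 while TCP at -63° ?? Joint1 frame offset maybe sign inverted or whatever (joint 1 = 1.14 with direction reversed?). -63.3° = -1.105. So q1 positive = cw. Fine.

Units first: shifts go in mm and turns go in units of 0.1 rad. So 0.34 m is 340, -0.23 m is -230, -0.75 rad is -7.5.

Request:
{"api": "drive_effector", "payload": {"motion": [{"aperture": 1,"x": 170,"y": -115,"az": -3.3},{"aperture": 1,"x": 170,"y": -115,"az": -3.3},{"aperture": 1,"x": 170,"y": -115,"az": -3.3},{"aperture": 1,"x": 340,"y": -230,"az": -7.5},{"aperture": 1,"x": 340,"y": -230,"az": -7.5},{"aperture": 1,"x": 340,"y": -230,"az": -7.5},{"aperture": 1,"x": 340,"y": -230,"az": -7.5},{"aperture": 1,"x": 340,"y": -230,"az": -7.5},{"aperture": 1,"x": 340,"y": -230,"az": -7.5}]}}

```text
clock: 1.0
tool_pos: [0.4845, -0.1931, 0.239]
eef_rot: [0.818, 0.575, 0.002, -0.001]
contact_force: [0.5, -0.3, -0.9]
opening: 1.001
finger_force: 0.0
```

```bash
python3 go.py .4777 .1412 .13 .2358
```

```text
d [ 0.3118 -0.1195  0.1103] rv [ 0.0027 -0.0042 -0.5805] q [ 0.54  0.57 -0.38  1.87  0.29  0.75 -0.35]
```

Request:
{"api": "drive_effector", "payload": {"motion": [{"aperture": 1,"x": 312,"y": -120,"z": 110,"ax": 0.03,"ay": -0.04,"az": -5.8},{"aperture": 1,"x": 312,"y": -120,"z": 110,"ax": 0.03,"ay": -0.04,"az": -5.8},{"aperture": 1,"x": 312,"y": -120,"z": 110,"ax": 0.03,"ay": -0.04,"az": -5.8},{"aperture": 1,"x": 312,"y": -120,"z": 110,"ax": 0.03,"ay": -0.04,"az": -5.8},{"aperture": 1,"x": 312,"y": -120,"z": 110,"ax": 0.03,"ay": -0.04,"az": -5.8},{"aperture": 1,"x": 312,"y": -120,"z": 110,"ax": 0.03,"ay": -0.04,"az": -5.8},{"aperture": 1,"x": 312,"y": -120,"z": 110,"ax": 0.03,"ay": -0.04,"az": -5.8},{"aperture": 1,"x": 312,"y": -120,"z": 110,"ax": 0.03,"ay": -0.04,"az": -5.8},{"aperture": 1,"x": 312,"y": -120,"z": 110,"ax": 0.03,"ay": -0.04,"az": -5.8}]}}

```text
clock: 1.9
tool_pos: [0.4766, 0.135, 0.1281]
eef_rot: [0.622, 0.783, -0.003, -0.0]
contact_force: [0.2, -1.2, -1.0]
opening: 0.998
finger_force: 0.0
```

```bash
python3 go.py .4777 .1412 .052 .2358
python3 - <<'E'
from plant import r
import cv2
a=r.snapshot("scene")[110:260,170:350,::-1]; cv2.imwrite("pics/g1.png",cv2.resize(a,None,fx=4,fy=4,interpolation=cv2.INTER_CUBIC))
E
```

```text
d [0.006  0.0029 0.0761] rv [-0.0054  0.0032 -0.0075] q [-0.16  0.72 -0.35  2.04  0.53  0.47 -0.67]
```

View pics/g1.png

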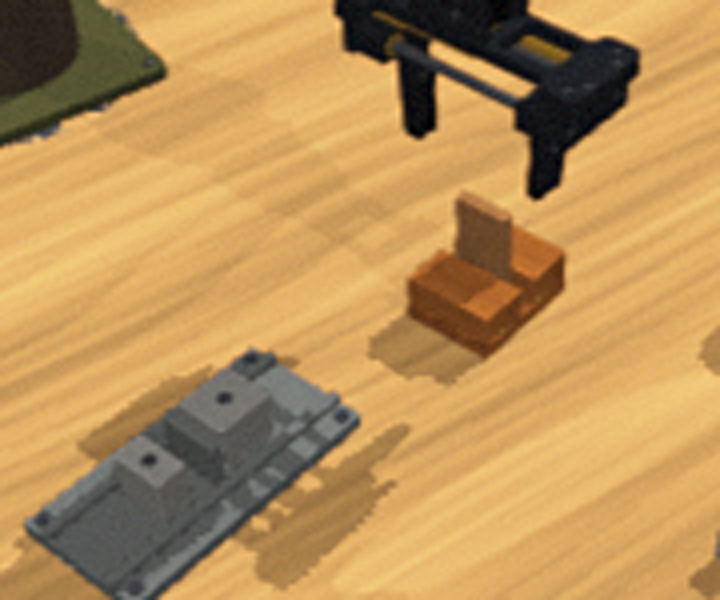

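The gripper straddles the spacer. Fingertips are at crop (420,135) and (545,195), with the spacer top at (458–512, 192–218). I'll check this numerically and descend.

```bash
python3 go.py .4777 .1412 .052 .2358; python3 - <<'E'
from h import *
s=r.get_state();print(s["tool_pos"])
p=s["tool_pos"]
q=(proj("scene",[p])-(170,110)+.5)*4-.5;print("tcp px",q)
g=[.4777,.1412,.2358]
print("spacer top",((proj("scene",world(g,top(.021,.005,.087)))-(170,110)+.5)*4-.5).round())
print("spacer top in t1",((proj("top",world(g,top(.021,.005,.087)))-(222,200)+.5)*4.8-.5).round())
E
```

```text
d [0.0081 0.003  0.0763] rv [-0.0054  0.0044 -0.0108] q [-0.15  0.72 -0.35  2.04  0.53  0.47 -0.67]
[0.4768698  0.13301876 0.12838134]
tcp px [[479.66520212 161.50948537]]
spacer top [[519. 216.]
 [510. 224.]
 [461. 198.]
 [470. 191.]]
spacer top in t1 [[ 99. 143.]
 [118. 139.]
 [134. 217.]
 [116. 222.]]
```

Converted, 0.076 m is 76, 0.03 m is 30, -0.01 rad is -0.1.

Request:
{"api": "drive_effector", "payload": {"motion": [{"aperture": 1,"x": 8,"y": 3,"z": 30,"ax": -0.05,"ay": 0.04,"az": -0.1},{"aperture": 1,"x": 8,"y": 3,"z": 30,"ax": -0.05,"ay": 0.04,"az": -0.1},{"aperture": 1,"x": 8,"y": 3,"z": 76,"ax": -0.05,"ay": 0.04,"az": -0.1},{"aperture": 1,"x": 8,"y": 3,"z": 76,"ax": -0.05,"ay": 0.04,"az": -0.1},{"aperture": 1,"x": 8,"y": 3,"z": 76,"ax": -0.05,"ay": 0.04,"az": -0.1},{"aperture": 1,"x": 8,"y": 3,"z": 76,"ax": -0.05,"ay": 0.04,"az": -0.1}], "grip_n": 15}}

```text
clock: 2.55
tool_pos: [0.4791, 0.1417, 0.0547]
eef_rot: [0.62, 0.785, 0.002, 0.001]
contact_force: [0.9, 0.5, -0.2]
opening: 0.999
finger_force: 0.0
```

```bash
python3 go.py .4777 .1412 .052 .2358
```

```text
d [-0.0002 -0.0015  0.0027] rv [ 0.0035 -0.0009 -0.0022] q [-0.25  0.85 -0.21  2.07  0.63  0.27 -0.77]
```

Request:
{"api": "drive_effector", "payload": {"motion": [{"aperture": 0.3},{"aperture": 0.3},{"aperture": 0.3},{"aperture": 0.3},{"aperture": 0.3},{"aperture": 0.3},{"aperture": 0.3}], "grip_n": 20}}

```text
clock: 3.25
tool_pos: [0.4779, 0.1422, 0.0526]
eef_rot: [0.619, 0.785, 0.001, -0.0]
contact_force: [-0.6, -0.4, 1.5]
opening: 0.474
finger_force: 20.0
```

```bash
python3 go.py .4777 .1412 .16 .2303
```

```text
d [-0.0008 -0.0003 -0.1074] rv [ 0.0007 -0.0009  0.0048] q [-0.25  0.86 -0.21  2.07  0.63  0.27 -0.77]
```

Request:
{"api": "drive_effector", "payload": {"motion": [{"aperture": 0.3},{"aperture": 0.3}]}}

```text
clock: 3.45
tool_pos: [0.4779, 0.1422, 0.0526]
eef_rot: [0.619, 0.785, 0.001, -0.0]
contact_force: [-1.7, -1.3, 1.3]
opening: 0.473
finger_force: 20.0
```

```bash
python3 go.py .4777 .1412 .16 .2303
```

```text
d [-0.0008 -0.0003 -0.1074] rv [ 0.0007 -0.0009  0.0048] q [-0.25  0.86 -0.21  2.07  0.63  0.27 -0.77]
```

Converted, -0.107 m is -107, -0.08 m is -80.

Request:
{"api": "drive_effector", "payload": {"motion": [{"aperture": 0.3,"z": -20},{"aperture": 0.3,"z": -50},{"aperture": 0.3,"z": -80},{"aperture": 0.3,"z": -107},{"aperture": 0.3,"z": -107}]}}

```text
clock: 3.95
tool_pos: [0.4799, 0.1429, 0.1625]
eef_rot: [0.62, 0.785, 0.004, 0.001]
contact_force: [1.6, 1.3, -0.5]
opening: 0.474
finger_force: 20.0
```

```bash
python3 go.py .4987 -.1163 .105 .2303
```

```text
d [-0.2566 -0.0423  0.0566] rv [ 0.0072 -0.0023  0.0041] q [-0.12  0.67 -0.41  2.01  0.5   0.55 -0.65]
```

Converted, -0.257 m is -257, -0.22 m is -220, 0.007 rad is 0.07.

Request:
{"api": "drive_effector", "payload": {"motion": [{"aperture": 0.3,"x": -40,"y": -7},{"aperture": 0.3,"x": -85,"y": -14},{"aperture": 0.3,"x": -130,"y": -21},{"aperture": 0.3,"x": -175,"y": -28},{"aperture": 0.3,"x": -220,"y": -36},{"aperture": 0.3,"x": -257,"y": -42,"z": 20,"az": 0.04},{"aperture": 0.3,"x": -257,"y": -42,"z": 56,"ax": 0.07,"ay": -0.02,"az": 0.04},{"aperture": 0.3,"x": -257,"y": -42,"z": 56,"ax": 0.07,"ay": -0.02,"az": 0.04},{"aperture": 0.3,"x": -257,"y": -42,"z": 56,"ax": 0.07,"ay": -0.02,"az": 0.04}]}}

```text
clock: 4.85
tool_pos: [0.4964, -0.1163, 0.1028]
eef_rot: [0.62, 0.784, -0.003, -0.003]
contact_force: [-0.5, 0.6, -0.0]
opening: 0.475
finger_force: 20.0
```

Request:
{"api": "drive_effector", "payload": {"motion": [{"aperture": 0.3},{"aperture": 0.3}]}}

```text
clock: 5.05
tool_pos: [0.4979, -0.1164, 0.1046]
eef_rot: [0.62, 0.785, -0.002, -0.001]
contact_force: [0.0, -0.3, -1.5]
opening: 0.475
finger_force: 20.0
```

```bash
python3 go.py .4987 -.1163 .105 .2303
python3 - <<'E'
from plant import r
import cv2
a=r.snapshot("scene")[:,:,::-1]; cv2.imwrite("pics/raw2.png",a);cv2.imwrite("pics/g2.png",cv2.resize(a[150:268,165:285],None,fx=5,fy=5,interpolation=cv2.INTER_CUBIC))
E
```

```text
d [-0.0001  0.0008 -0.0004] rv [-0.0038  0.0013  0.0027] q [ 0.37  0.78 -0.39  2.01  0.63  0.47 -0.26]
```

View pics/g2.png

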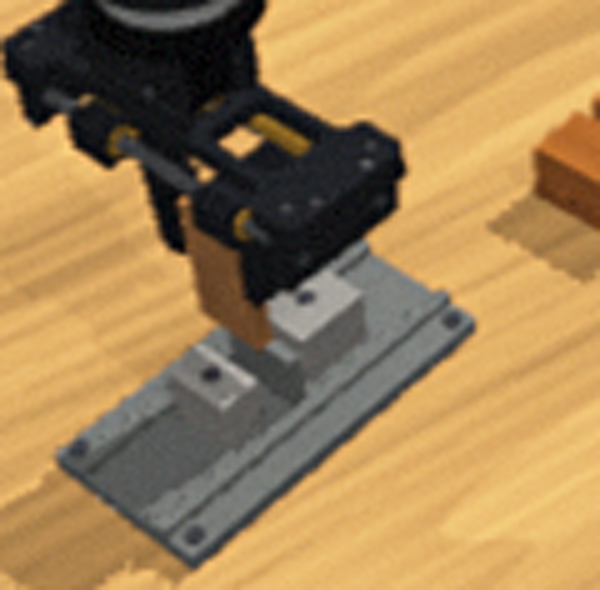

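The spacer hangs over the gap. Its near bottom edge runs (203,308)–(268,348), with the thin block at (213,375) and the web at about (265,365). I'll measure its offset from the gap in the jig frame using this camera alone.

```bash
cat > m.py <<'E'
from h import *
def S2(u,v): return ((u+.5)/5-.5+165,(v+.5)/5-.5+150)
js=[S(*p) for p in[(450,322),(165,556),(33,455),(315,235)]]
tn_s=[S(*p) for p in[(233,380),(199,408),(142,373),(178,344)]]
tk_s=[S(*p) for p in[(342,294),(279,342),(222,303),(286,260)]]
def res(v): return np.concatenate([proj("scene",world(v[:3],P))-o for P,o in[(top(.05,.1,.012),js),(top(.02,.012,.046,v[3]),tn_s),(top(.02,.022,.046,v[4]),tk_s)]]).ravel()
v=least_squares(res,[.5,-.1,.23,-.03,.03],x_scale=.01).x
print("scene-only jig",v.round(4),"gaps",-.016-v[3],v[4]-.026)
zb=r.get_state()["tool_pos"][2]-.0406
E=[S2(203,308),S2(268,348)]
b=least_squares(lambda b:(proj("scene",world([b[0],b[1],b[2]],[(-.021,-.005,zb),(.021,-.005,zb)]))-E).ravel(),[.498,-.116,.23],x_scale=.01)
d=b.x[:2]-v[:2];c,s=np.cos(v[2]),np.sin(v[2])
print("spacer",b.x.round(4),b.fun.round(2),"in jig",(c*d[0]+s*d[1]).round(4),(-s*d[0]+c*d[1]).round(4),"gap mid",(v[3]+.012-.004)/2)
E
python3 m.py
```

```text
scene-only jig [ 0.4953 -0.1064  0.2331 -0.0328  0.0322] gaps 0.01679167312370094 0.00622047714809006
spacer [ 0.4963 -0.1154  0.2856] [ 0.19  0.23 -0.19 -0.21] in jig -0.0011 -0.0089 gap mid -0.01239583656185047
```

```bash
cat >> m.py <<'E'
im=cv2.imread("pics/raw2.png").astype(float)
w=im[:,:,2]-im[:,:,0]  # red-blue
print(w[205:224,204:221].astype(int))
pts=[]
for u in range(207,217):
    col=w[203:226,u]; br=np.median(col[:4]);gr=np.median(w[222:226,u])
    k=[i for i in range(len(col)-1) if col[i]>=40>col[i+1]]
    if k: i=k[0]; pts.append((u,203+i+(col[i]-40)/(col[i]-col[i+1])))
print(np.round(pts,2))
E
python3 m.py
```

```text
scene-only jig [ 0.4953 -0.1064  0.2331 -0.0328  0.0322] gaps 0.01679167312370094 0.00622047714809006
spacer [ 0.4963 -0.1154  0.2856] [ 0.19  0.23 -0.19 -0.21] in jig -0.0011 -0.0089 gap mid -0.01239583656185047
[[ 81  59  65  61  62  68  64  68  63  39   1  -9   1  -3   0  -1  -5]
 [ 76  59  65  61  63  65  65  72  68  38  -2  -6   1  -2  -9  -5  -3]
 [ 79  65  61  64  65  66  68  67  69  43   2  -7  -1  -5  -1  -1   0]
 [ 91  65  61  63  60  64  65  70  70  47  11  -9  -9  -8   0   0   0]
 [103  69  59  63  63  60  62  66  68  49  16   0  -6  -7   0   0   6]
 [110  76  59  61  63  60  67  70  67  62  49  20   0  11  23  12   7]
 [106  74  63  64  63  61  64  65  67  67  67  45  29  47  39  14   7]
 [112  97  67  62  60  67  59  63  64  69  69  59  55  62  44  18   7]
 [116 115 103  77  70  67  63  65  64  66  65  61  63  59  39  14   9]
 [123 122 121 112  84  72  66  65  65  62  63  65  61  58  47  15   7]
 [118 121 118  99  55  33  50  65  68  65  64  67  60  60  62  22   5]
 [118 116  90  34   4  -3  13  39  60  65  67  65  62  68  71  35  10]
 [115  86  30  -1  -5  -4  -2   4  29  52  63  66  64  67  69  44  12]
 [ 67  25  -1  -2  -2   0  -3  -4   2  14  41  60  71  67  63  22   1]
 [ 12   0   4   4  -1   2   0   1   1  -2   4  31  61  44  11  -1  -3]
 [  4   7   7   7   4   0  -2  -1  -2   0  -4   1  18  13   2  -5  -5]
 [  5   7   8  10   9   7   4   3  -1   1  -2  -4  -1   0  -4   2   0]
 [  5   5   8   9   9   7   7   2   1  -1   1  -2   1  -1   0  -4  -1]
 [  7   8   3   1   4   9  10   9   8  -1  -2  -1   1   0   1   2  -2]]
[[207.   215.91]
 [208.   215.29]
 [209.   214.82]
 [210.   215.27]
 [211.   215.96]
 [212.   216.65]
 [213.   217.32]
 [214.   218.03]
 [215.   218.69]
 [216.   219.49]]
```

Pixel values put the bottom edge lower than I clicked: v≈215.4 at u=210 and 219.5 at u=216. I'll refine both the jig and the spacer with sub-pixel edges.

```bash
cat > e.py <<'E'
from h import *
from scipy.ndimage import map_coordinates
g=cv2.imread("pics/scene0.png").astype(float)
gs=cv2.GaussianBlur(g.mean(2),(0,0),.7)
def loops(v): return [world(v[:3],P) for P in(top(.05,.1,.012),[(x+v[5],y,z) for x,y,z in top(.02,.012,.046,v[3])],[(x+v[6],y,z) for x,y,z in top(.02,.022,.046,v[4])])]
def samples(v):
    o=[]
    for L in loops(v):
        for i in range(4):
            t=np.linspace(.12,.88,12)[:,None];W=L[i]*(1-t)+L[(i+1)%4]*t
            q=proj("scene",W);d=q[-1]-q[0];d/=np.hypot(*d);o.append((q,np.array([-d[1],d[0]])))
    return o
v=np.array([.4953,-.1064,.2331,-.0328,.0322,0,0])
k=np.arange(-2.5,2.51,.1)
for it in range(6):
    tg=[]
    for q,n in samples(v):
        P=q[:,None]+k[:,None]*n
        pr=map_coordinates(gs,[P[...,1],P[...,0]],order=3)
        gr=np.abs(np.gradient(pr,axis=1))*np.exp(-(k/1.5)**2/2)
        m=k[gr.argmax(1)];tg.append(((q+m[:,None]*n),n))
    f=lambda w:np.concatenate([((a-b)@n) for (a,n0),(b,n) in zip(samples(w),tg)])
    s=least_squares(f,v,loss="soft_l1",f_scale=.3,x_scale=.01);v=s.x
print("jig scene",v.round(4),"rms",np.sqrt((f(v)**2).mean()).round(2),"gaps",(-.016-v[3]).round(4),(v[4]-.026).round(4))
print([f(v)[i*12:i*12+12].mean().round(2) for i in range(12)])
zb=r.get_state()["tool_pos"][2]-.0406
# sub-pixel spacer edges: bottom (-y face) line and right bottom corner
pts=np.array([(u,215.4+(u-210)*.70) for u in(209.5,216)])
def line(b):
    q=proj("scene",world([b[0],b[1],.2335],[(-.021,-.005,zb),(.021,-.005,zb)]));return q
c_,s_=np.cos(v[2]),np.sin(v[2])
for yj in np.arange(-.018,-.004,.002):
    q=line([v[0]-s_*yj,v[1]+c_*yj]);d=(q[1]-q[0]);print("y",yj.round(3),"edge v at 210,213,216:",[(q[0,1]+(u-q[0,0])*d[1]/d[0]).round(2) for u in(210,213,216)],"corners",q.round(1).tolist())
E
python3 e.py
```

```text
jig scene [ 0.4954 -0.1059  0.2384 -0.0333  0.0317 -0.0008 -0.0037] rms 0.44 gaps 0.0173 0.0057
[np.float64(-0.03), np.float64(0.23), np.float64(-0.15), np.float64(-0.01), np.float64(-0.08), np.float64(-0.05), np.float64(-0.1), np.float64(-0.05), np.float64(0.27), np.float64(-0.09), np.float64(0.44), np.float64(-0.1)]
y -0.018 edge v at 210,213,216: [np.float64(217.87), np.float64(219.92), np.float64(221.96)] corners [[203.4, 213.4], [215.4, 221.6]]
y -0.016 edge v at 210,213,216: [np.float64(216.98), np.float64(219.02), np.float64(221.06)] corners [[204.0, 212.9], [216.0, 221.1]]
y -0.014 edge v at 210,213,216: [np.float64(216.1), np.float64(218.13), np.float64(220.17)] corners [[204.6, 212.5], [216.6, 220.6]]
y -0.012 edge v at 210,213,216: [np.float64(215.21), np.float64(217.24), np.float64(219.27)] corners [[205.2, 212.0], [217.2, 220.1]]
y -0.01 edge v at 210,213,216: [np.float64(214.33), np.float64(216.36), np.float64(218.39)] corners [[205.8, 211.5], [217.8, 219.6]]
y -0.008 edge v at 210,213,216: [np.float64(213.46), np.float64(215.48), np.float64(217.5)] corners [[206.4, 211.1], [218.4, 219.1]]
y -0.006 edge v at 210,213,216: [np.float64(212.59), np.float64(214.6), np.float64(216.62)] corners [[207.0, 210.6], [219.0, 218.7]]
```

The spacer sits at jig y ≈ −12.4 mm and the gap centre at −12.6 mm, so it is aligned. Lowering it slowly.

Converted, 0.03 m is 30, 0.028 m is 28.

Request:
{"api": "drive_effector", "payload": {"motion": [{"aperture": 0.3,"z": 10},{"aperture": 0.3,"z": 16},{"aperture": 0.3,"z": 22},{"aperture": 0.3,"z": 28},{"aperture": 0.3,"z": 30},{"aperture": 0.3,"z": 30}]}}

```text
clock: 5.7
tool_pos: [0.4966, -0.1175, 0.0729]
eef_rot: [0.621, 0.784, -0.003, -0.002]
contact_force: [-0.1, -0.4, -0.5]
opening: 0.475
finger_force: 20.0
```

```bash
python3 go.py .4979 -.1164 .0535 .2351
```

```text
d [0.0008 0.0017 0.0194] rv [-0.0068  0.0007 -0.0039] q [ 0.34  0.84 -0.33  2.02  0.68  0.4  -0.3 ]
```

Request:
{"api": "drive_effector", "payload": {"motion": [{"aperture": 0.3,"y": 1,"z": 6,"ax": -0.05},{"aperture": 0.3,"y": 1,"z": 12,"ax": -0.05},{"aperture": 0.3,"y": 1,"z": 18,"ax": -0.05},{"aperture": 0.3,"y": 1,"z": 20.5,"ax": -0.05},{"aperture": 0.3,"y": 1,"z": 20.5,"ax": -0.05},{"aperture": 0.3,"y": 1,"z": 20.5,"ax": -0.05}]}}

```text
clock: 6.3
tool_pos: [0.4977, -0.1174, 0.0528]
eef_rot: [0.621, 0.784, -0.001, 0.0]
contact_force: [0.2, 0.4, -1.0]
opening: 0.473
finger_force: 20.0
```

Converted, 0.001 m is 1.

Request:
{"api": "drive_effector", "payload": {"motion": [{"aperture": 0.3,"z": 1},{"aperture": 0.3,"z": 1},{"aperture": 0.3,"z": 1}]}}

```text
clock: 6.6
tool_pos: [0.4977, -0.1175, 0.0525]
eef_rot: [0.621, 0.784, -0.001, 0.0]
contact_force: [-0.4, 0.7, 8.3]
opening: 0.475
finger_force: 20.0
```

```bash
python3 go.py .4979 -.1164 .0535 .2351
```

```text
d [ 0.001   0.0004 -0.001 ] rv [-0.0005  0.0016 -0.004 ] q [ 0.31  0.87 -0.28  2.03  0.71  0.34 -0.33]
```

Floor contact confirmed (8 N at the expected height). Releasing and retreating upward.

Converted, -0.0008 m is -0.8.

Request:
{"api": "drive_effector", "payload": {"motion": [{"aperture": 0.3,"z": -0.8},{"aperture": 0.3,"z": -0.8},{"aperture": 0.9,"z": -0.8},{"aperture": 0.9,"z": -0.8},{"aperture": 0.9,"z": -0.8},{"aperture": 0.9,"z": -0.8},{"aperture": 0.9,"z": -0.8}]}}

```text
clock: 7.3
tool_pos: [0.4977, -0.1174, 0.0526]
eef_rot: [0.621, 0.784, -0.001, 0.0]
contact_force: [0.6, 0.4, 0.2]
opening: 0.892
finger_force: 0.0
```

Request:
{"api": "drive_effector", "payload": {"motion": [{"aperture": 0.9,"z": -20},{"aperture": 0.9,"z": -50},{"aperture": 0.9,"z": -90},{"aperture": 0.9,"z": -90},{"aperture": 0.9,"z": -90}]}}

```text
clock: 7.8
tool_pos: [0.4981, -0.1177, 0.1432]
eef_rot: [0.621, 0.784, -0.0, 0.001]
contact_force: [0.1, 0.5, -0.3]
opening: 0.901
finger_force: 0.0
```

```bash
python3 go.py .4977 -.1175 .1425 .2384
```

```text
d [ 0.0003 -0.0004  0.0007] rv [ 0.0006  0.0018 -0.0079] q [ 0.42  0.72 -0.46  1.99  0.58  0.56 -0.21]
```

Request:
{"api": "drive_effector", "payload": {"motion": [{"aperture": 0,"x": -30,"az": -0.04},{"aperture": 0,"x": -60,"az": -0.04},{"aperture": 0,"x": -60,"az": -0.04},{"aperture": 0,"x": -60,"az": -0.04},{"aperture": 0,"x": -60,"az": -0.04},{"aperture": 0,"x": -60,"az": -0.04},{"aperture": 0,"x": -60,"az": -0.04},{"aperture": 0,"x": -60,"az": -0.04}], "grip_n": 30}}

```text
clock: 8.6
tool_pos: [0.5115, -0.1751, 0.1428]
eef_rot: [0.619, 0.785, -0.001, 0.0]
contact_force: [0.2, -0.3, 0.1]
opening: 0.197
finger_force: 0.0
```

```bash
python3 go.py .5130 -.1760 .031 .2350
python3 - <<'E'
from plant import r
import cv2
a=r.snapshot("scene")[:,:,::-1]; cv2.imwrite("pics/raw3.png",a);cv2.imwrite("pics/g3.png",cv2.resize(a[150:268,165:285],None,fx=5,fy=5,interpolation=cv2.INTER_CUBIC))
E
```

```text
d [-0.0011  0.0013  0.1118] rv [-0.0009  0.0009  0.0011] q [ 0.53  0.76 -0.48  1.9   0.58  0.63 -0.08]
```

View pics/g3.png

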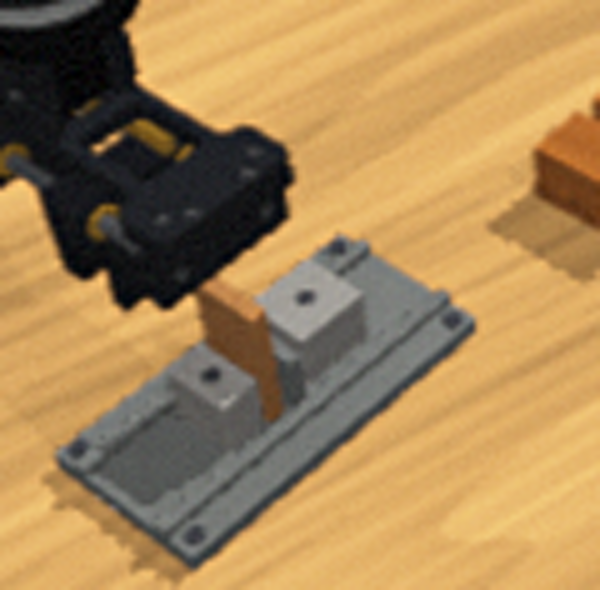

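The spacer stands upright in the gap at (245,350). The block is at (213,380), unmoved, and the closing gripper is beyond it. Descending behind the block.

Converted, 0.112 m is 112, 0.1 m is 100.

Request:
{"api": "drive_effector", "payload": {"motion": [{"aperture": 0,"y": 1,"z": 40},{"aperture": 0,"y": 1,"z": 80},{"aperture": 0,"y": 1,"z": 100},{"aperture": 0,"y": 1,"z": 112},{"aperture": 0,"y": 1,"z": 112},{"aperture": 0,"y": 1,"z": 112},{"aperture": 0,"y": 1,"z": 112}]}}

```text
clock: 9.35
tool_pos: [0.5133, -0.1758, 0.032]
eef_rot: [0.619, 0.785, -0.0, 0.001]
contact_force: [-0.6, 0.1, 1.5]
opening: 0.007
finger_force: 0.0
```

```bash
python3 go.py .5130 -.1760 .031 .2350
```

```text
d [-0.0001 -0.0004  0.001 ] rv [ 0.0012  0.0019 -0.0002] q [ 0.43  0.93 -0.32  1.94  0.73  0.38 -0.22]
```

Converted, 0.0195 m is 19.5, 0.018 m is 18.

Request:
{"api": "drive_effector", "payload": {"motion": [{"aperture": 0,"x": 4,"z": 1},{"aperture": 0,"x": 8,"z": 1},{"aperture": 0,"x": 10,"z": 1},{"aperture": 0,"x": 12,"z": 1},{"aperture": 0,"x": 13.5,"z": 1},{"aperture": 0,"x": 15,"z": 1},{"aperture": 0,"x": 16.5,"z": 1},{"aperture": 0,"x": 18,"z": 1},{"aperture": 0,"x": 19.5,"z": 1},{"aperture": 0,"x": 19.5,"z": 1}]}}

```text
clock: 10.35
tool_pos: [0.5079, -0.1569, 0.0297]
eef_rot: [0.619, 0.785, -0.001, 0.0]
contact_force: [-0.1, -0.6, -0.4]
opening: 0.007
finger_force: 0.5
```

Converted, 0.003 m is 3, 0.002 m is 2.

Request:
{"api": "drive_effector", "payload": {"motion": [{"aperture": 0,"x": 1},{"aperture": 0,"x": 2},{"aperture": 0,"x": 3},{"aperture": 0,"x": 3}]}}

```text
clock: 10.75
tool_pos: [0.5072, -0.1536, 0.0297]
eef_rot: [0.619, 0.785, -0.001, 0.0]
contact_force: [-0.5, -1.1, 0.2]
opening: 0.007
finger_force: 0.8
```

Converted, 0.003 m is 3, 0.002 m is 2.

Request:
{"api": "drive_effector", "payload": {"motion": [{"aperture": 0,"x": 1},{"aperture": 0,"x": 2},{"aperture": 0,"x": 3},{"aperture": 0,"x": 3}]}}

```text
clock: 11.15
tool_pos: [0.5067, -0.152, 0.0297]
eef_rot: [0.62, 0.785, -0.001, 0.001]
contact_force: [1.7, -5.2, -0.1]
opening: 0.001
finger_force: 2.5
```

Request:
{"api": "drive_effector", "payload": {"motion": [{"aperture": 0,"x": 0.7},{"aperture": 0,"x": 1.4},{"aperture": 0,"x": 2},{"aperture": 0,"x": 2},{"aperture": 0,"x": 2}]}}

```text
clock: 11.65
tool_pos: [0.5066, -0.1519, 0.0298]
eef_rot: [0.62, 0.784, -0.002, 0.002]
contact_force: [3.7, -8.1, -1.8]
opening: 0.003
finger_force: 4.4
```

Request:
{"api": "drive_effector", "payload": {"motion": [{"aperture": 0,"x": 1.5},{"aperture": 0,"x": 3},{"aperture": 0,"x": 4.5},{"aperture": 0,"x": 6},{"aperture": 0,"x": 6},{"aperture": 0,"x": 6}]}}

```text
clock: 12.25
tool_pos: [0.5066, -0.1519, 0.0301]
eef_rot: [0.622, 0.783, -0.004, 0.005]
contact_force: [5.6, -18.9, -2.9]
opening: 0.005
finger_force: 9.8
```

```bash
python3 - <<'E'
from plant import r
import cv2
a=r.snapshot("scene")[:,:,::-1]; cv2.imwrite("pics/raw4.png",a);cv2.imwrite("pics/g4.png",cv2.resize(a[150:268,165:285],None,fx=5,fy=5,interpolation=cv2.INTER_CUBIC))
s=r.get_state();print(s["tool_pos"],s["contact_force"])
E
```

```text
[ 0.50651285 -0.15188831  0.03009762] [  5.38808993 -18.94653302  -3.74278589]
```

View pics/g4.png

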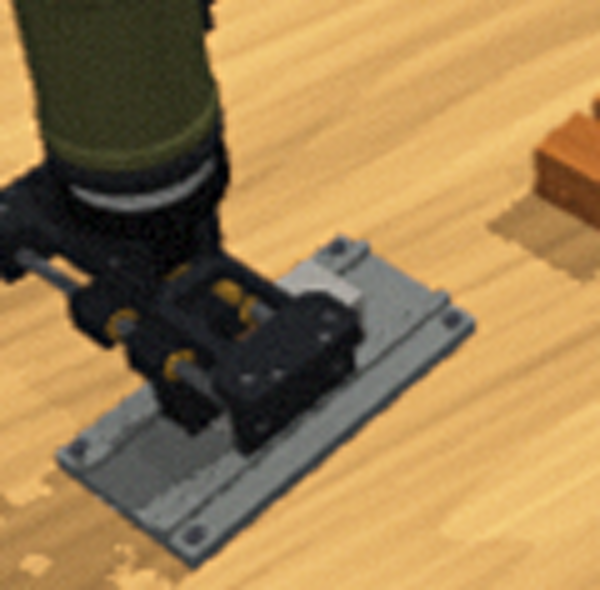

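The gripper hides the block itself; the thick block at (320,285) is unmoved. The stop is rigid: from 8 to 20 N the tool did not advance. All the force goes through the fingertips (2×9.8 N), and the finger position (−47.3 mm) matches a fully closed stack (−47). Holding, then handing in.

Request:
{"api": "drive_effector", "payload": {"motion": [{"aperture": 0,"x": 1},{"aperture": 0,"x": 1},{"aperture": 0,"x": 1},{"aperture": 0,"x": 1}]}}

```text
clock: 12.7
tool_pos: [0.5065, -0.1519, 0.0302]
eef_rot: [0.622, 0.783, -0.005, 0.005]
contact_force: [6.2, -20.7, -3.2]
opening: 0.005
finger_force: 10.7
```

```bash
python3 -c "
from plant import r
print(r.finish_job())"
```

```text
the job is handed in; nothing more can be done
None
```

I slid the spacer upright into the wide gap, released it, pushed the thin block until it stopped rigidly, and handed the job in at 12.7 s still pressing with about 22 N; the gripper hid the final contact, so the closed gap is inferred from force and finger position.

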